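# Make up two brake repair kits

### The job

Make up the two brake repair kits from the five loose parts on the mat. In the three-pocket tray put the brake pad in the long pocket, the small piston in the middle pocket and the hex plug in the short end pocket; in the two-pocket tray put the large piston in the shorter, square pocket and the anti-rattle spring in the longer pocket. Set each part down flat on the pocket's floor, inside its ribs and the same way up as it stands now, without dropping the brittle pistons, and leave the caliper housing, the scrap bin and the wrench undisturbed.

Things in the scene. Friction and masses are not known exactly. Their poses are not given: they have to be found in the camera images.
- tray_three: Three-pocket tray, dark floor, bright ribs, fixed on the mat (mat top z = 3 mm), 74 (x) by 244 mm (y). Origin: centre of underside; floor 4 mm, tops of the 5 mm thick ribs 10 mm above it. Pockets in a row along y, centred on x = 0, each 64 mm wide (x): short end one 60 mm long, centre y = -87 mm; middle one 60 mm long, y = -22 mm; long one 104 mm long, y = +65 mm. Left or right, near half of mat.
- tray_two: Two-pocket tray, dark floor, bright ribs, fixed on the mat, 88 (x) by 193 mm (y). Origin: centre of underside; floor 4 mm, tops of the 5 mm thick ribs 10 mm above it. Pockets in a row along y, centred on x = 0, each 78 mm wide (x): square one 78 mm long, centre y = -52.5 mm; longer one 100 mm long, centre y = +41.5 mm. On the side that the other tray leaves free.
- large_piston: Large brake piston: tan phenolic cup standing open end up, outer diameter 50 mm, 40 mm high, wall 7 mm, brittle. Origin: centre of its underside, z up along its axis. Starts anywhere in a loose row on the far half of the mat (mat top at z = 3 mm); which part is where changes.
- small_piston: Small brake piston: tan phenolic cup standing open end up, outer diameter 34 mm, 40 mm high, wall 7 mm, brittle. Origin: centre of its underside, z up along its axis. In the same row.
- brake_pad: Brake pad lying flat, lining up: steel backing plate 78 mm (its x) by 40 mm (its y) by 6 mm, with a grey-brown lining of two blocks 36 mm wide (y) on it, 18 mm high in all. Origin: centre of its underside. In the same row.
- spring: Bent steel anti-rattle spring (rigid): strip 18 mm wide (its y), 3 mm thick, bent to an M 72 mm long (its x), 22 mm high, standing on two flat feet. At mid-length the strip dips to 11 mm (mid-thickness) above the underside; pinch it there across its width. Origin: mid-length, mid-width, at the feet's underside. In the same row.
- hex_plug: Blue plastic hex plug standing on its round flange (40 mm diameter, 5 mm thick), with a hexagon 30 mm across flats above it, up to 24 mm. Origin: centre of its underside; the normals of the flats lie along its x axis and every 60 degrees from there. In the same row.
- caliper_housing: Bystander: corroded cast-iron caliper housing, about 131 by 104 mm and 62 mm high, 2.4 kg, loose, at the left edge of the work. Origin: near the middle of its underside.
- bin_lip (a point): Bystander: point on the far (+x) lip of the tilting sheet-metal scrap bin (tub 170 by 150 mm, rim about 0.14 m high, swinging about a level pivot on a fixed stand) at the right edge of the work.
- wrench: Bystander: steel wrench 190 mm long, lying crosswise beyond the parts. Origin: on its underside near mid-length.

How it is judged (in metres and radians):
At the end, for the whole second after the job is handed in: Each part lies in its own named pocket, wholly inside the ribs (2 mm slack), underside within 3.5 mm of the floor, upright as it started within 0.1 rad, released and at rest; no piston dropped, and housing, bin lip and wrench moved less than 15 mm (x of hex_plug in the frame of tray_three between -0.014 and 0.014 m and y of hex_plug in the frame of tray_three between -0.099 and -0.075 m and z of hex_plug in the frame of tray_three between 0.001 and 0.0075 m and angle between each of hex_plug, small_piston, brake_pad, large_piston, spring's own z axis and vertical below 0.1 rad and linear speed of each of hex_plug, small_piston, brake_pad, large_piston, spring below 0.02 m/s and angular speed of each of hex_plug, small_piston, brake_pad, large_piston, spring below 0.2 rad/s and x of small_piston in the frame of tray_three between -0.017 and 0.017 m and y of small_piston in the frame of tray_three between -0.037 and -0.007 m and z of small_piston in the frame of tray_three between 0.001 and 0.0075 m and x of brake_pad in the frame of tray_three between -0.014 and 0.014 m and y of brake_pad in the frame of tray_three between 0.05 and 0.08 m and z of brake_pad in the frame of tray_three between 0.001 and 0.0075 m and x of large_piston in the frame of tray_two between -0.0165 and 0.0165 m and y of large_piston in the frame of tray_two between -0.069 and -0.036 m and z of large_piston in the frame of tray_two between 0.001 and 0.0075 m and x of spring in the frame of tray_two between -0.0315 and 0.0315 m and y of spring in the frame of tray_two between 0.0255 and 0.0575 m and z of spring in the frame of tray_two between 0.001 and 0.0075 m); the robot touches nothing.
It fails at once if the caliper housing is shifted by more than 15 mm (distance of caliper_housing from where it was at the start of the episode above 0.015 m).
It fails at once if the scrap bin is tilted (lip moved by more than 15 mm) (distance of bin_lip from where it was at the start of the episode above 0.015 m).
It fails at once if the wrench is shifted by more than 15 mm (distance of wrench from where it was at the start of the episode above 0.015 m).
It fails at once if the large piston is dropped (faster than 0.7 m/s within 30 mm of the work surface) (height (world z) of large_piston below 0.03 m and linear speed of large_piston above 0.7 m/s).
It fails at once if the small piston is dropped (faster than 0.7 m/s within 30 mm of the work surface) (height (world z) of small_piston below 0.03 m and linear speed of small_piston above 0.7 m/s).
It also fails if it takes over 115 s, if anything falls off the work surface, if the arm or the gripper's body presses on something with over 40 N, if the wrist force passes 120 N, or if a joint passes its speed limit or range.

### The arm

A 6-joint arm with a two-finger parallel gripper is mounted at the origin on the work surface. World frame = base frame: x ahead of the robot, y to its left, z up, the work surface at z = 0. Lengths are in mm, angles in rad, forces in N, time in s.
With the tool pointing down it reaches from about 325 to 850 mm from the base axis. Payload 15.5 kg.
Tool frame: the origin (TCP) lies on the centre line of the jaws, within the pads' length; the fingertips stand 8 mm ahead of it and the grasp point (between the pads) lies 11 mm behind it; z points along the fingers, y is the line along which they close (so a half turn about z gives the same grasp; the last joint's range is limited). The gripper opens to 91 mm and grips with 3 to 60 N. Pads are 32 mm wide; open, the fingers measure 118 mm over their backs; the gripper's body (76 mm by 178 mm) begins 60 mm behind the grasp point.
Start: joints at [-1.341, 0.494, 1.345, -0, 1.302, -0.096], TCP at [200.043, -592.123, 196.815] pointing down, gripper open.
Joint ranges: [-2.91, 2.91], [-0.82, 2.16], [0.22, 2.67], [-1.22, 4.37], [0.12, 2.79], [-3.08, 3.08]. Speed limits (rad/s): [1.89, 1.89, 2.57, 3.01, 3.01, 3.01].

### API

Orientations are given as a 3x3 rotation matrix whose columns are the frame's x, y, z axes.
In Python, from plant import robot gives the robot as it stands. The module is installed in compiled form; this text tells all that it offers.
- The arm moves only by the shell command python3 -m jog 'ROWS' [FORCE]. ROWS is JSON, a list of rows, each an object with "travel": the shift along the tool's x, y, z in mm, a list of three; "angular": the turn, a rotation vector about the tool's x, y, z in rad, a list of three; "fingers": the opening, from 0 (shut) to 1 (fully open). In form: [{"travel": [tx, ty, tz], "angular": [wx, wy, wz], "fingers": fingers}, ...]. A call has 1 to 10 rows; each row shifts and turns the commanded pose from where the row before left it, along the tool's axes as they then stand; what a row does not reach is not made up. A row lasts 1/8 s, in which the tool goes at most 62.5 mm and 10.7 degrees, less where a joint would pass 70% of its speed; a pose out of reach is approached as far as the arm can. A call is refused whole if a number of a shift passes 62.5 or a number of a turn 0.188, either way. A call with a gripper value outside its range is refused whole. The fingers move at their own pace and stop on an object; FORCE is the grip in N (left out, the last holds). Time passes only in rows, so rows that do not move let the fingers close. It gives the time, the measured TCP pose, the force, the opening and the grip force at its end, in the units of the state.
- robot.sense(): the state, without advancing time (a new reading comes with each control period).
- robot.get_image(name): name is "scene" or "side" or "wrist"; returns a dict with "img" (420x560x3 uint8, blue, green, red), "K" (3x3 intrinsics, pixels), "xyz" and "rotation" of the camera in the world. Camera axes: x right, y up, looking along -z (the intrinsics and any distortion apply to the point x, -y, -z); pixel columns grow to the right and rows downward; lengths in mm; the calibration is good to about 2 mm. A picture is of the moment at which its call begins. There is no depth.
- robot.sign_off(): hands the job in; it is judged then, once.
The state is a dict: "time": time; "joint_positions": joint angles; "joint_vel": joint speeds; "tau": joint torques, N m; "position": TCP position; "eef_rot": TCP orientation; "ft_force": force on the tool from outside, world axes, zero at the start; "torque": the same for the moment, N m; "opening": finger opening in mm; "finger_force": force on a finger pad.
Only numpy, scipy, OpenCV 4.12 (cv2) and the standard library are available. Lean on these libraries where they do the work, as an engineer would, in place of code of your own. Each camera call takes 0.05 s, during which the arm holds its last target. There are 200 camera calls.

## Working session

There is one attempt and no reset: what is moved stays moved. The work goes in short steps, Python scripts to look and compute and a shell command to move; the robot and the scene stay as the last step left them, time stands still between calls to the robot, and variables do not carry over. Pictures are saved under pics/ and viewed, at most 14 in all, crops included, and the job is handed in when it is done.

```bash
mkdir -p pics; python3 - <<'E'
from plant import robot
import cv2
s=robot.sense()
print(s['time'],s['position'],s['eef_rot'],s['opening'])
for n in ("scene","side","wrist"):
    d=robot.get_image(n); cv2.imwrite(f'pics/{n}0.png',d['img']); print(n,d['K'],d['xyz'],d['rotation'],[k for k in d])
E
```

```text
0.0 [ 199.96987363 -591.72294582  196.22666988] [[ 9.47393780e-01  3.20070217e-01 -2.85248055e-04]
 [ 3.20070324e-01 -9.47393030e-01  1.19773687e-03]
 [ 1.13117880e-04 -1.22602789e-03 -9.99999242e-01]] 91.31094737497168
scene [[473.85956496   0.         277.24268755]
 [  0.         473.85956496 207.04625362]
 [  0.           0.           1.        ]] [1153.93865732  769.47456392 1011.15512173] [[-0.82618717 -0.38663704  0.40978844]
 [ 0.56318086 -0.54667766  0.61965382]
 [-0.01555893  0.74273504  0.66940465]] ['img', 'K', 'xyz', 'rotation']
side [[473.62424424   0.         278.96793203]
 [  0.         473.62424424 210.97711174]
 [  0.           0.           1.        ]] [  485.78987527 -1085.30601844   893.46713825] [[ 0.99097856  0.07866693 -0.10850353]
 [-0.13400314  0.59464646 -0.79274129]
 [ 0.00215872  0.80012943  0.59982351]] ['img', 'K', 'xyz', 'rotation']
wrist [[307.30564841   0.         279.30401159]
 [  0.         307.30564841 212.7149956 ]
 [  0.           0.           1.        ]] [ 274.27891597 -566.78775886  385.14427364] [[ 0.3184418   0.91114072  0.2615672 ]
 [-0.94794113  0.30653327  0.08628426]
 [-0.00156195 -0.27542682  0.96132077]] ['img', 'K', 'xyz', 'rotation']
```

View pics/scene0.png

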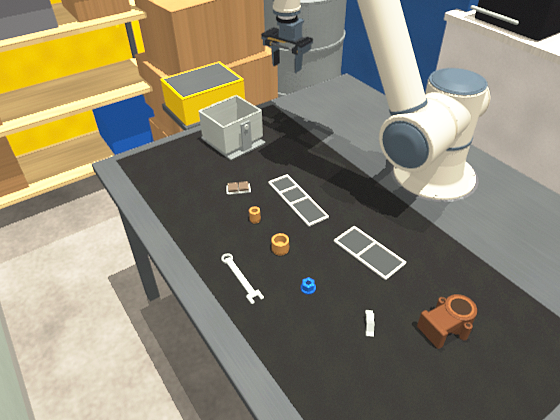

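View pics/side0.png

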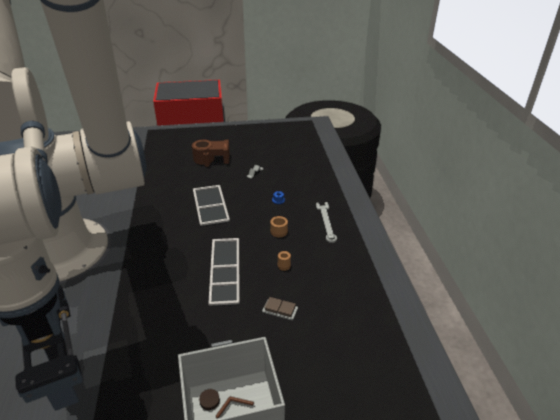

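The scene view shows the pad at (238,188), small piston (255,214), large piston (281,244), hex plug (308,286) and spring (370,323). The three-pocket tray is near (298,200), the two-pocket tray near (370,252), the wrench at (240,278), the bin at (231,125) and the housing at (450,320). The side view agrees: the bin is at bottom (230,390) and the arm starts left of it.

```bash
cat > h.py <<'E'
import numpy as np, cv2
from plant import robot
def ray(d,uv):
    K=d['K']; u,v=uv
    return np.array(d['rotation'])@np.array([(u-K[0,2])/K[0,0],-(v-K[1,2])/K[1,1],-1.])
def plane(d,uv,z):
    r=ray(d,uv); c=np.array(d['xyz']); return c+r*(z-c[2])/r[2]
def proj(d,p):
    q=np.array(d['rotation']).T@(np.array(p,float)-d['xyz']); K=d['K']
    return K[0,2]+K[0,0]*q[0]/-q[2], K[1,2]+K[1,1]*q[1]/q[2]
def st():
    s=robot.sense(); R=np.array(s['eef_rot']); 
    print('t',round(s['time'],2),'pos',np.round(s['position'],1),'yaw(x axis)',round(np.arctan2(R[1,0],R[0,0]),3),'z',np.round(R[:,2],3),'op',round(s['opening'],1),'ff',round(float(np.max(s['finger_force'])),1),'F',np.round(s['ft_force'],1),'q6',round(s['joint_positions'][5],2))
    return s
E
python3 - <<'E'
from h import *
d=robot.get_image('scene');e=robot.get_image('side')
for n,a,b,z in [('pad',(238,188),(281,308),21),('small',(255,209),(284,256),43),('large',(281,238),(279,221),43),('hex',(308,282),(279,195),27),('spring',(370,323),(255,171),20),('t3',(298,200),(225,271),13),('t2',(370,252),(211,204),13),('wr',(240,275),(327,223),8),('bin lipx',(217,116),(250,345),140),('hous',(450,318),(210,150),62)]:
    print(n,np.round(plane(d,a,z)),np.round(plane(e,b,z)))
E
python3 -m jog '[{"travel":[0,0,0],"angular":[0,0,0],"fingers":1}]' 20
```

```text
pad [ 600. -298.   21.] [ 596. -320.   21.]
small [ 622. -158.   43.] [ 626. -161.   43.]
large [627. -12.  43.] [633. -10.  43.]
hex [651. 149.  27.] [654. 144.  27.]
spring [601. 334.  20.] [592. 309.  20.]
t3 [ 470. -144.   13.] [ 468. -166.   13.]
t2 [435. 155.  13.] [437. 143.  13.]
wr [779.  11.   8.] [781.   6.   8.]
bin lipx [ 525. -553.  140.] [ 509. -508.  140.]
hous [460. 449.  62.] [443. 401.  62.]
time: 0.38
position: [200.0, -592.0, 196.7]
eef_rot: [[0.947, 0.32, -0.0], [0.32, -0.947, 0.0], [0.0, -0.0, -1.0]]
ft_force: [-0.7, -0.2, 1.0]
opening: 91.6
finger_force: 0.0
```

```bash
python3 -m jog '[{"travel":[0,0,-50],"angular":[0,0,0.109],"fingers":1},{"travel":[0,0,-53],"angular":[0,0,0.109],"fingers":1},{"travel":[0,0,0],"angular":[0,0,0.108],"fingers":1},{"travel":[30,-50,0],"angular":[0,0,0],"fingers":1},{"travel":[30,-50,0],"angular":[0,0,0],"fingers":1},{"travel":[30,-50,0],"angular":[0,0,0],"fingers":1},{"travel":[30,-50,0],"angular":[0,0,0],"fingers":1},{"travel":[30,-50,0],"angular":[0,0,0],"fingers":1},{"travel":[30,-50,0],"angular":[0,0,0],"fingers":1},{"travel":[30,-50,0],"angular":[0,0,0],"fingers":1}]'
python3 -m jog '[{"travel":[10,-40,0],"angular":[0,0,0],"fingers":1},{"travel":[30,-50,0],"angular":[0,0,0],"fingers":1},{"travel":[0,0,0],"angular":[0,0,0],"fingers":1},{"travel":[0,0,0],"angular":[0,0,0],"fingers":1}]'
python3 - <<'E'
from h import *
d=robot.get_image('wrist'); st(); cv2.imwrite('pics/w1.png',d['img']); import pickle; pickle.dump(d,open('w1.pkl','wb')); print(d['xyz'])
E
```

```text
time: 1.62
position: [410.8, -240.5, 300.0]
eef_rot: [[1.0, -0.0, 0.0], [-0.0, -1.0, -0.0], [0.0, 0.0, -1.0]]
ft_force: [1.5, -0.8, -0.1]
opening: 91.2
finger_force: 0.0
time: 2.12
position: [450.1, -152.2, 299.8]
eef_rot: [[1.0, 0.001, -0.0], [0.001, -1.0, -0.0], [-0.0, 0.0, -1.0]]
ft_force: [0.2, 0.0, -0.3]
opening: 91.2
finger_force: 0.0
t 2.17 pos [ 449.8 -152.7  299.8] yaw(x axis) -0.001 z [-0. -0. -1.] op 91.4 ff 0.0 F [-0.5 -0.3 -1.3] q6 1.12
[ 528.46677349 -152.02575936  488.63954692]
```

View pics/w1.png

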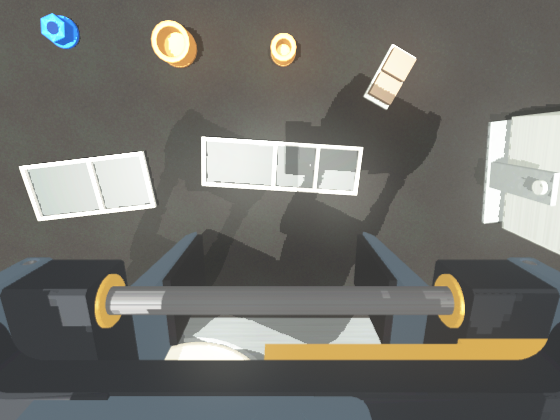

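The wrist view shows the hex plug at (58,29), large piston (175,44), small piston (283,49) and pad (390,77). Tray three spans (200–362,137–194) with its long pocket on the left (+y). Tray two spans (20–155,152–220) with its longer pocket on the left (+y).

```bash
python3 -m jog '[{"travel":[40,0,0],"angular":[0,0,0],"fingers":1},{"travel":[40,0,0],"angular":[0,0,0],"fingers":1},{"travel":[0,0,0],"angular":[0,0,0],"fingers":1},{"travel":[0,0,0],"angular":[0,0,0],"fingers":1}]' >/dev/null
python3 - <<'E'
from h import *; import pickle
d=robot.get_image('wrist'); st(); cv2.imwrite('pics/w2.png',d['img']); pickle.dump(d,open('w2.pkl','wb'))
E
python3 -m jog '[{"travel":[0,-55,0],"angular":[0,0,0],"fingers":1},{"travel":[0,-60,0],"angular":[0,0,0],"fingers":1},{"travel":[0,-60,0],"angular":[0,0,0],"fingers":1},{"travel":[0,-60,0],"angular":[0,0,0],"fingers":1},{"travel":[0,-60,0],"angular":[0,0,0],"fingers":1},{"travel":[0,-55,0],"angular":[0,0,0],"fingers":1},{"travel":[0,0,0],"angular":[0,0,0],"fingers":1},{"travel":[0,0,0],"angular":[0,0,0],"fingers":1}]' >/dev/null
python3 - <<'E'
from h import *; import pickle
d=robot.get_image('wrist'); st(); cv2.imwrite('pics/w3.png',d['img']); pickle.dump(d,open('w3.pkl','wb'))
E
```

```text
t 2.73 pos [ 529.2 -152.9  299.8] yaw(x axis) -0.002 z [-0.001  0.    -1.   ] op 91.0 ff 0.0 F [ 0.4 -0.   0.7] q6 1.18
t 3.77 pos [530.  196.6 300. ] yaw(x axis) -0.001 z [ 0. -0. -1.] op 91.0 ff 0.0 F [-0.6 -0.  -0. ] q6 1.82
```

View pics/w2.png

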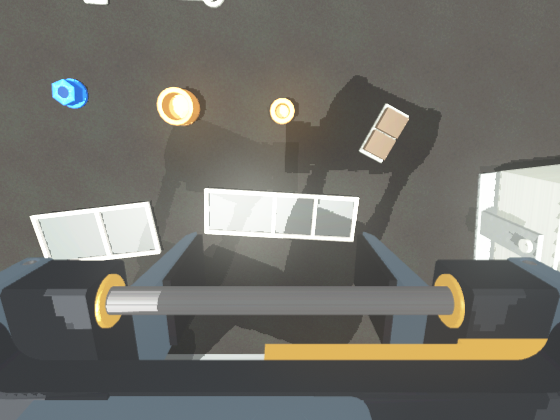

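View pics/w3.png

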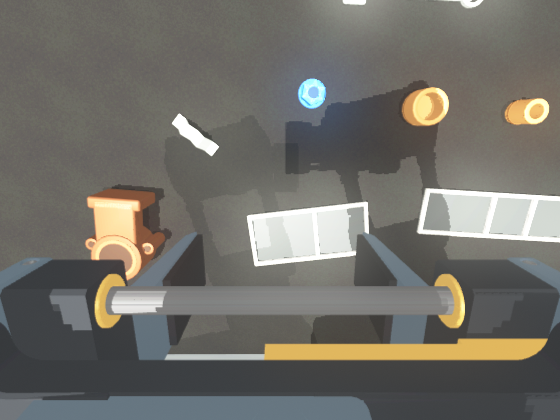

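The views show, in w2, the small piston at (282,110), large piston (178,106), pad (384,133) and tray three's corners; in w3, the hex at (312,93), spring (196,134), tray two (248–370,203–265) and the housing at (125,235). Next I measure them.

```bash
cat > m.py <<'E'
from h import *; import pickle
L=lambda n: pickle.load(open(n+'.pkl','rb'))
def blob(d,box,kind):
    x0,y0,x1,y1=box; im=d['img'][y0:y1,x0:x1]; hsv=cv2.cvtColor(im,cv2.COLOR_BGR2HSV)
    if kind=='white': m=((hsv[...,2]>195)&(hsv[...,1]<40))
    if kind=='steel': m=(hsv[...,2]>120)
    if kind=='orange': m=((hsv[...,1]>90)&(hsv[...,2]>90)&(hsv[...,0]<25))
    if kind=='blue': m=((hsv[...,0]>95)&(hsv[...,0]<125)&(hsv[...,1]>130)&(hsv[...,2]>90))
    cs,_=cv2.findContours(m.astype(np.uint8),cv2.RETR_EXTERNAL,cv2.CHAIN_APPROX_NONE)
    c=max(cs,key=cv2.contourArea); return (c.reshape(-1,2)+[x0,y0]).astype(float)
def rect(d,box,kind,z):
    c=blob(d,box,kind); P=np.array([plane(d,p,z)[:2] for p in c],np.float32)
    (cx,cy),(w,h),a=cv2.minAreaRect(P)
    if w<h: w,h,a=h,w,a+90
    return np.round([cx,cy,w,h,a],1)   # a: angle of long axis, deg
E
python3 - <<'E'
from m import *
a,b,c=L('w1'),L('w2'),L('w3')
for z in (13,17):
    print('t3',z,rect(a,(190,125,375,205),'white',z),rect(b,(192,180,370,245),'white',z))
    print('t2',z,rect(a,(10,140,165,230),'white',z),rect(c,(235,195,375,270),'white',z))
print('pad',rect(a,(350,35,430,120),'steel',9),rect(b,(345,90,430,175),'steel',9))
print('small',rect(a,(260,25,310,75),'orange',43),rect(b,(260,90,305,135),'orange',43))
print('large',rect(b,(145,80,210,135),'orange',43),rect(c,(395,80,460,135),'orange',43))
print('hex',rect(b,(40,65,100,120),'blue',27),rect(c,(290,70,340,120),'blue',27))
print('spring',rect(c,(160,105,230,165),'steel',20))
print('bin',plane(b,(480,175),140),'hous',plane(c,(155,235),62),'wr',plane(c,(470,4),5),plane(b,(95,3),5))
E
```

```text
t3 13 [ 466.4 -153.9  246.1   76.3   86.3] [ 466.5 -153.7  246.1   77.2   86.3]
t2 13 [434.4 148.7 197.5  90.5  96.6] [434.1 149.3 195.3  91.6  96.6]
t3 17 [ 466.9 -153.9  244.1   75.7   86.3] [ 467.7 -153.7  244.    76.5   86.3]
t2 17 [435.2 146.2 195.9  89.8  96.6] [435.5 149.7 193.7  90.8  96.6]
pad [ 593.8 -310.1   79.8   44.1  152.9] [ 593.6 -310.    79.3   44.   153. ]
small [ 618.3 -152.9   37.6   27.2   54.3] [ 628.2 -153.9   18.3   13.2  139.9]
large [625.7 -20.3  54.4  41.2 139.2] [629.2   0.8  56.2  53.3 114.1]
hex [649.9 133.8  39.1  31.9 168.8] [640.1 160.9  17.7   1.9  47.2]
spring [592.2 323.6  74.8  24.8  48.9]
bin [ 551.65078196 -381.08002272  140.        ] hous [451.8863662  381.20428956  62.        ] wr [766.50499621 -64.19744288   5.        ] [768.24880475  99.10516923   5.        ]
```

```bash
python3 -m jog '[{"travel":[-7,-42,44],"angular":[0,0,0],"fingers":1},{"travel":[-7,-42,44],"angular":[0,0,0],"fingers":1},{"travel":[-6,-42,42],"angular":[0,0,0],"fingers":1},{"travel":[0,0,0],"angular":[0,0,0],"fingers":1},{"travel":[0,0,0],"angular":[0,0,0],"fingers":1}]' >/dev/null
python3 - <<'E'
from m import *
d=robot.get_image('wrist'); st(); pickle.dump(d,open('w4.pkl','wb'))
u,v=map(int,proj(d,(592,322,15))); print(u,v,d['xyz'])
c=L('w3')
z=lambda i,u,v,r: cv2.resize(i[max(v-r,0):v+r,max(u-r,0):u+r],(400,400),interpolation=cv2.INTER_CUBIC)
cv2.imwrite('pics/z4.png',np.hstack([z(d['img'],u,v,50),z(c['img'],312,93,25)]))
E
```

```text
t 4.45 pos [511.3 322.5 171. ] yaw(x axis) -0.002 z [ 0.002  0.    -1.   ] op 91.1 ff 0.0 F [ 0.5 -1.   0.3] q6 2.04
280 122 [589.24787305 322.5659236  359.41499689]
```

View pics/z4.png

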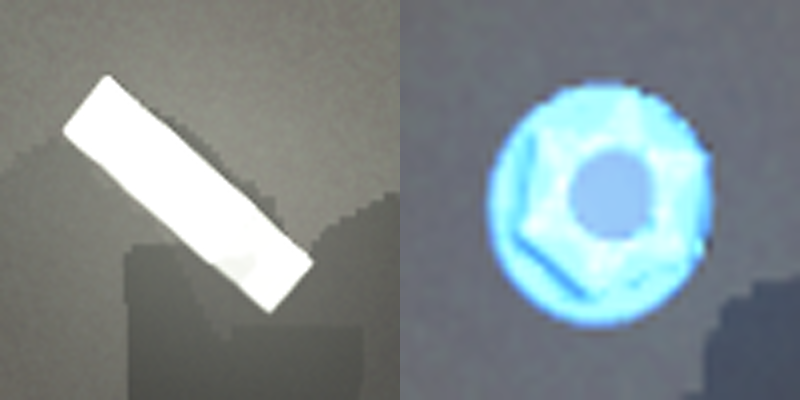

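The spring's outline runs from crop (85,103) to (290,287), centre near full-image (277,120), long axis about 48°. The hex flats' normals are at about 20° mod 60, with the top centre at w3 (313.6,92.4).

```bash
python3 - <<'E'
from m import *
d,b,c=L('w4'),L('w2'),L('w3')
print('spring rect',rect(d,(235,75,325,170),'white',19))
for z in (14,20): print(plane(d,(277,120.3),z))
print('hex',plane(c,(313.6,92.4),27))
print('small',plane(b,(282.5,110.5),43))
print('large',plane(b,(181,105),43),plane(c,(429,105.5),43))
E
```

```text
spring rect [593.3 325.3  72.6  19.3  49.3]
[593.8907154  325.33460773  14.        ]
[593.81006733 325.28651456  20.        ]
hex [651.56589896 149.14838232  27.        ]
small [ 626.10199209 -157.13478095   43.        ]
large [633.72275661 -18.06112406  43.        ] [632.93299447  -7.94395257  43.        ]
```

```bash
python3 -m jog '[{"travel":[41,-1.5,0],"angular":[0,0,0],"fingers":1},{"travel":[41,-1.5,0],"angular":[0,0,0],"fingers":1},{"travel":[0,0,22],"angular":[0,0,-0.171],"fingers":1},{"travel":[0,0,22],"angular":[0,0,-0.171],"fingers":1},{"travel":[0,0,22],"angular":[0,0,-0.171],"fingers":1},{"travel":[0,0,22],"angular":[0,0,-0.171],"fingers":1},{"travel":[0,0,22],"angular":[0,0,-0.171],"fingers":1},{"travel":[0,0,0],"angular":[0,0,0],"fingers":1},{"travel":[0,0,0],"angular":[0,0,0],"fingers":1}]'
```

```text
time: 5.58
position: [593.4, 326.4, 61.5]
eef_rot: [[0.66, 0.751, 0.002], [0.751, -0.66, 0.001], [0.002, 0.001, -1.0]]
ft_force: [0.5, -0.2, 0.2]
opening: 91.2
finger_force: 0.0
```

Good. Descend 47 mm and grip.

```bash
python3 -m jog '[{"travel":[0,-1,20],"angular":[0,0,0],"fingers":1},{"travel":[0,0,17],"angular":[0,0,0],"fingers":1},{"travel":[0,0,10],"angular":[0,0,0],"fingers":1},{"travel":[0,0,0],"angular":[0,0,0],"fingers":1},{"travel":[0,0,0],"angular":[0,0,0],"fingers":0},{"travel":[0,0,0],"angular":[0,0,0],"fingers":0},{"travel":[0,0,0],"angular":[0,0,0],"fingers":0},{"travel":[0,0,0],"angular":[0,0,0],"fingers":0},{"travel":[0,0,0],"angular":[0,0,0],"fingers":0},{"travel":[0,0,0],"angular":[0,0,0],"fingers":0}]' 25
python3 -m jog '[{"travel":[0,0,0],"angular":[0,0,0],"fingers":0},{"travel":[0,0,0],"angular":[0,0,0],"fingers":0}]'
```

```text
time: 6.82
position: [591.5, 327.5, 12.8]
eef_rot: [[0.656, 0.754, -0.0], [0.754, -0.656, 0.0], [0.0, -0.0, -1.0]]
ft_force: [-0.1, -0.1, 0.3]
opening: 34.1
finger_force: 0.0
time: 7.08
position: [591.5, 327.5, 12.8]
eef_rot: [[0.656, 0.754, -0.0], [0.754, -0.656, 0.0], [0.0, -0.0, -1.0]]
ft_force: [0.1, 0.4, 0.1]
opening: 14.0
finger_force: 0.0
```

```bash
python3 - <<'E'
from m import *
s=st(); 
a=robot.get_image('scene'); b=robot.get_image('wrist'); e=robot.get_image('side')
u,v=map(int,proj(a,(592,326,20)))
A=cv2.resize(a['img'][v-40:v+40,u-40:u+40],(400,400)); 
u,v=map(int,proj(e,(592,326,20))); B=cv2.resize(e['img'][v-40:v+40,u-40:u+40],(400,400)); cv2.imwrite('pics/z5.png',np.hstack([A,B]))
E
```

```text
t 7.08 pos [591.5 327.5  12.8] yaw(x axis) 0.855 z [-0.  0. -1.] op 14.0 ff 0.0 F [0.1 0.4 0.1] q6 1.13
```

View pics/z5.png

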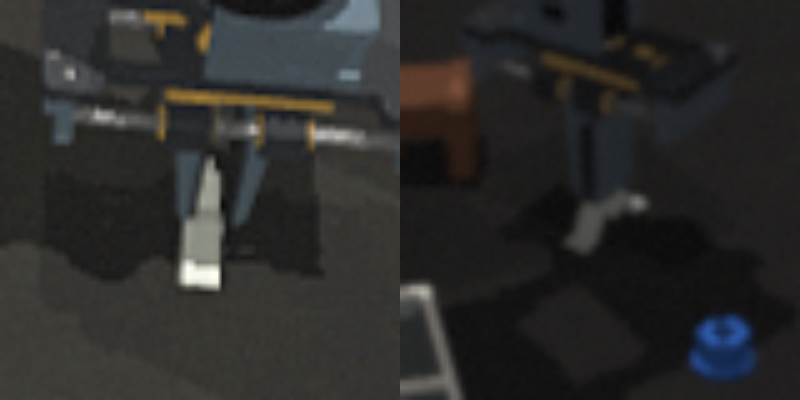

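The spring stands between the fingers, near the left one, and the fingers may still be closing.

```bash
python3 -m jog '[{"travel":[0,0,0],"angular":[0,0,0],"fingers":0},{"travel":[0,0,0],"angular":[0,0,0],"fingers":0},{"travel":[0,0,0],"angular":[0,0,0],"fingers":0},{"travel":[0,0,0],"angular":[0,0,0],"fingers":0}]'
```

```text
time: 7.72
position: [591.5, 327.5, 12.8]
eef_rot: [[0.656, 0.754, 0.0], [0.754, -0.656, 0.0], [0.0, 0.0, -1.0]]
ft_force: [0.3, 0.1, 0.8]
opening: 0.4
finger_force: 0.0
```

```bash
python3 - <<'E'
from m import *
a=robot.get_image('scene'); e=robot.get_image('side')
u,v=map(int,proj(a,(592,326,20)))
A=cv2.resize(a['img'][v-30:v+30,u-30:u+30],(400,400)); 
u,v=map(int,proj(e,(592,326,20))); B=cv2.resize(e['img'][v-30:v+30,u-30:u+30],(400,400)); cv2.imwrite('pics/z6.png',cv2.convertScaleAbs(np.hstack([A,B]),alpha=1.6))
print(proj(a,(591.5,327.5,12.8)),u,v)
E
```

```text
(np.float64(370.7094654025983), np.float64(321.1761294816654)) 254 168
```

View pics/z6.png

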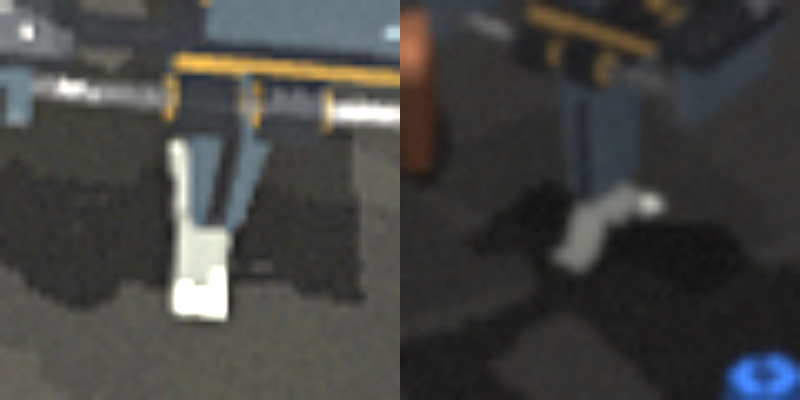

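The fingers are shut with the spring apparently to one side of them. I'll lift straight up and look from the wrist.

```bash
python3 -m jog '[{"travel":[0,0,-20],"angular":[0,0,0],"fingers":0},{"travel":[0,0,-50],"angular":[0,0,0],"fingers":0},{"travel":[-25,0,-50],"angular":[0,0,0],"fingers":0},{"travel":[-50,0,-50],"angular":[0,0,0],"fingers":1},{"travel":[0,0,0],"angular":[0,0,0],"fingers":1},{"travel":[0,0,0],"angular":[0,0,0],"fingers":1}]'
python3 - <<'E'
from m import *
d=robot.get_image('wrist'); pickle.dump(d,open('w5.pkl','wb')); st()
print(proj(d,(593.6,325.3,14)))
cv2.imwrite('pics/w5.png',d['img'])
E
```

```text
time: 8.57
position: [546.4, 275.4, 177.8]
eef_rot: [[0.657, 0.754, 0.001], [0.754, -0.657, 0.001], [0.001, 0.0, -1.0]]
ft_force: [-0.9, 0.4, -0.9]
opening: 27.8
finger_force: 0.0
t 8.62 pos [546.2 275.5 176.9] yaw(x axis) 0.855 z [-0.  0. -1.] op 31.3 ff 0.0 F [-0.2 -0.7 -0.5] q6 1.09
(np.float64(281.80246098962147), np.float64(134.0078474657355))
```

View pics/w5.png

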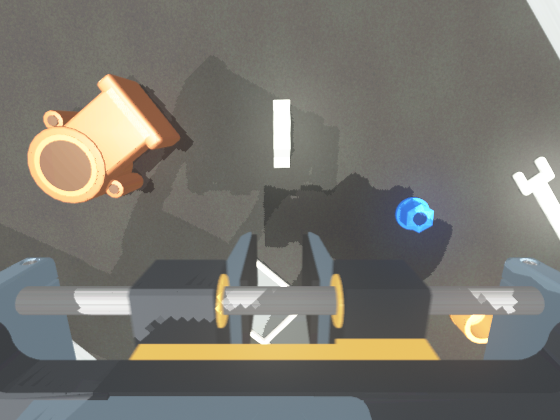

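The spring stands unmoved at (282,134), exactly where predicted, so the fingers closed without touching it. I'll check where the fingertips really were, using the earlier scene picture's geometry.

```bash
python3 - <<'E'
from m import *
a=robot.get_image('scene')
tx=np.array([.656,.754,0]);ty=np.array([.754,-.656,0]);T=np.array([591.5,327.5,12.8])
u0,v0=map(int,proj(a,(592,326,20)))
for n,P in [('tip near zc',T+16*tx+[0,0,-8]),('tip near left back',T+16*tx+13.5*ty+[0,0,-8]),('tip nr right back',T+16*tx-13.5*ty+[0,0,-8]),('z25 near c',T+16*tx+[0,0,12])]:
    u,v=proj(a,P); print(n,np.round([(u-u0+30)*400/60,(v-v0+30)*400/60]))
S=np.array([593.6,325.3,3])
for x,z in ((36,3),(36,0),(18,22),(0,12.5),(-18,22)):
  for y in (9,-9):
    u,v=proj(a,S+x*tx+y*ty+[0,0,z]); print('spring',x,y,z,np.round([(u-u0+30)*400/60,(v-v0+30)*400/60]))
d=L('w5'); 
print('opening px: finger tips at z', [np.round(proj(d,np.array([546.2,275.5,176.9-8])+s*15.6*ty)) for s in (1,-1)])
E
```

```text
tip near zc [203. 264.]
tip near left back [166. 260.]
tip nr right back [240. 267.]
z25 near c [210. 232.]
spring 36 9 3 [172. 305.]
spring 36 -9 3 [222. 310.]
spring 36 9 0 [171. 310.]
spring 36 -9 0 [221. 314.]
spring 18 9 22 [177. 233.]
spring 18 -9 22 [227. 238.]
spring 0 9 12.5 [173. 207.]
spring 0 -9 12.5 [222. 211.]
spring -18 9 22 [175. 151.]
spring -18 -9 22 [223. 156.]
opening px: finger tips at z [array([302., 243.]), array([257., 243.])]
```

```bash
python3 - <<'E'
from m import *
d=L('w5');c=L('w2')
A=d['img'][220:300,230:330].copy();B=c['img'][220:300,140:240].copy()
f=lambda i:cv2.resize(cv2.convertScaleAbs(i,alpha=2),(400,320),interpolation=cv2.INTER_CUBIC)
cv2.imwrite('pics/z7.png',np.hstack([f(A),f(B)]))
tx=np.array([.656,.754,0]);ty=np.array([.754,-.656,0]);T=np.array([546.2,275.5,176.9])
for x in (16,-16):
  for y in (15.6,29): 
    for z in (8,-11,-20): print(x,y,z,np.round([(a-o)*4 for a,o in zip(proj(d,T+x*tx+y*ty-[0,0,z]),(230,220))]))
E
```

```text
16 15.6 8 [289.   4.]
16 15.6 -11 [298.  41.]
16 15.6 -20 [303.  61.]
16 29 8 [369.   4.]
16 29 -11 [385.  41.]
16 29 -20 [394.  61.]
-16 15.6 8 [286. 178.]
-16 15.6 -11 [294. 229.]
-16 15.6 -20 [299. 257.]
-16 29 8 [362. 177.]
-16 29 -11 [377. 229.]
-16 29 -20 [386. 257.]
```

View pics/z7.png

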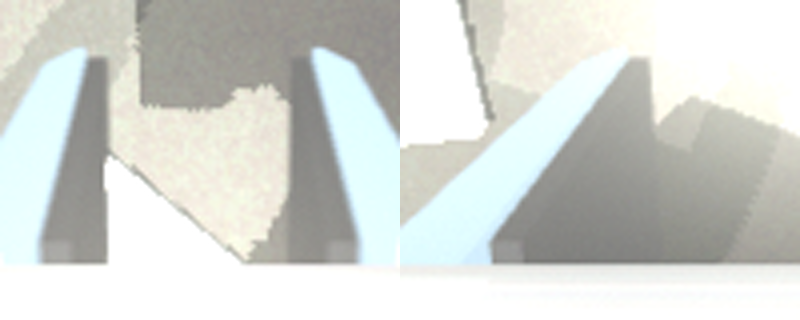

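The finger tips end at crop row 57, which puts them about 18 mm *behind* the reported TCP, not 8 mm ahead. That means they closed at z≈31 mm, above the spring, which matches both views. From now on I use tip z ≈ TCP z + 18 and approach slowly on the force reading.

```bash
python3 -m jog '[{"travel":[34,1.5,30],"angular":[0,0,0],"fingers":1},{"travel":[34,1.5,30],"angular":[0,0,0],"fingers":1},{"travel":[0,0,50],"angular":[0,0,0],"fingers":1},{"travel":[0,0,45],"angular":[0,0,0],"fingers":1},{"travel":[0,0,0],"angular":[0,0,0],"fingers":1},{"travel":[0,0,0],"angular":[0,0,0],"fingers":1},{"travel":[0,0,0],"angular":[0,0,0],"fingers":1}]'
python3 -m jog '[{"travel":[0,0,10],"angular":[0,0,0],"fingers":1},{"travel":[0,0,6],"angular":[0,0,0],"fingers":1},{"travel":[0,0,4],"angular":[0,0,0],"fingers":1},{"travel":[0,0,0],"angular":[0,0,0],"fingers":1}]'
```

```text
time: 9.55
position: [594.2, 325.2, 24.0]
eef_rot: [[0.656, 0.754, 0.003], [0.754, -0.656, 0.001], [0.003, 0.001, -1.0]]
ft_force: [0.1, 0.0, 0.1]
opening: 91.3
finger_force: 0.0
time: 10.05
position: [592.7, 324.5, 1.6]
eef_rot: [[0.656, 0.754, -0.001], [0.754, -0.656, -0.0], [-0.001, -0.0, -1.0]]
ft_force: [0.1, -1.0, 1.0]
opening: 91.0
finger_force: 0.0
```

No force at TCP z = 1.6, where the stated tip would already be 9 mm under the mat, so the offset is confirmed.

```bash
python3 -m jog '[{"travel":[0,0,4],"angular":[0,0,0],"fingers":1},{"travel":[0,0,3],"angular":[0,0,0],"fingers":1},{"travel":[0,0,2],"angular":[0,0,0],"fingers":1},{"travel":[0,0,0],"angular":[0,0,0],"fingers":1}]' | grep -E 'pos|ft_'
python3 -m jog '[{"travel":[0,0,2],"angular":[0,0,0],"fingers":1},{"travel":[0,0,1],"angular":[0,0,0],"fingers":1},{"travel":[0,0,0],"angular":[0,0,0],"fingers":1}]' | grep -E 'pos|ft_'
python3 -m jog '[{"travel":[0,0,0],"angular":[0,0,0],"fingers":0},{"travel":[0,0,0],"angular":[0,0,0],"fingers":0},{"travel":[0,0,0],"angular":[0,0,0],"fingers":0},{"travel":[0,0,0],"angular":[0,0,0],"fingers":0},{"travel":[0,0,0],"angular":[0,0,0],"fingers":0},{"travel":[0,0,0],"angular":[0,0,0],"fingers":0},{"travel":[0,0,0],"angular":[0,0,0],"fingers":0},{"travel":[0,0,0],"angular":[0,0,0],"fingers":0},{"travel":[0,0,0],"angular":[0,0,0],"fingers":0}]' 25
```

```text
position: [592.9, 324.5, -7.2]
ft_force: [0.3, -0.9, -0.1]
position: [592.9, 324.6, -10.1]
ft_force: [0.3, 0.1, 0.2]
time: 12.05
position: [593.0, 324.6, -10.0]
eef_rot: [[0.656, 0.754, 0.0], [0.754, -0.656, 0.0], [0.0, 0.0, -1.0]]
ft_force: [0.4, 1.0, 0.3]
opening: 17.6
finger_force: 25.0
```

Gripped (17.6 mm, 25 N). I lift, carry to the long pocket of tray two (429.5, 190.2) and turn to 96.6°.

```bash
python3 -m jog '[{"travel":[0,0,-10],"angular":[0,0,0],"fingers":0},{"travel":[0,0,-30],"angular":[0,0,0],"fingers":0},{"travel":[0,0,-40],"angular":[0,0,0],"fingers":0},{"travel":[-30,-5,0],"angular":[0,0,0],"fingers":0},{"travel":[-50,-8.5,0],"angular":[0,0,0],"fingers":0},{"travel":[-50,-8.5,0],"angular":[0,0,0],"fingers":0},{"travel":[-50,-8.5,0],"angular":[0,0,0],"fingers":0},{"travel":[-28.6,-4.6,0],"angular":[0,0,0],"fingers":0},{"travel":[0,0,0],"angular":[0,0,-0.12],"fingers":0},{"travel":[0,0,0],"angular":[0,0,-0.16],"fingers":0}]'|grep -E 'open|finger'
python3 -m jog '[{"travel":[0,0,0],"angular":[0,0,-0.16],"fingers":0},{"travel":[0,0,0],"angular":[0,0,-0.16],"fingers":0},{"travel":[0,0,0],"angular":[0,0,-0.16],"fingers":0},{"travel":[0,0,0],"angular":[0,0,-0.071],"fingers":0},{"travel":[0,0,0],"angular":[0,0,0],"fingers":0},{"travel":[0,0,0],"angular":[0,0,0],"fingers":0}]'
python3 - <<'E'
from h import *; st()
E
```

```text
opening: 17.7
finger_force: 25.0
time: 14.05
position: [429.7, 190.3, 70.3]
eef_rot: [[-0.113, 0.994, 0.0], [0.994, 0.113, 0.0], [0.0, 0.001, -1.0]]
ft_force: [-0.5, 0.1, -1.0]
opening: 17.3
finger_force: 25.0
t 14.05 pos [429.7 190.3  70.3] yaw(x axis) 1.684 z [ 0.  0. -1.] op 17.3 ff 25.0 F [-0.5  0.1 -1. ] q6 0.18
```

```bash
python3 -m jog '[{"travel":[0,0,33],"angular":[0,0,0],"fingers":0},{"travel":[0,0,25],"angular":[0,0,0],"fingers":0},{"travel":[0,0,10],"angular":[0,0,0],"fingers":0},{"travel":[0,0,4],"angular":[0,0,0],"fingers":0},{"travel":[0,0,2],"angular":[0,0,0],"fingers":0},{"travel":[0,0,1],"angular":[0,0,0],"fingers":0},{"travel":[0,0,0],"angular":[0,0,0],"fingers":0},{"travel":[0,0,0],"angular":[0,0,0],"fingers":0}]'
```

```text
time: 15.05
position: [429.7, 190.3, -4.7]
eef_rot: [[-0.115, 0.993, 0.0], [0.993, 0.115, 0.0], [0.0, 0.0, -1.0]]
ft_force: [0.1, 0.2, -1.3]
opening: 17.9
finger_force: 25.0
```

```bash
python3 -m jog '[{"travel":[0,0,1],"angular":[0,0,0],"fingers":0},{"travel":[0,0,0],"angular":[0,0,0],"fingers":0}]'|grep -E 'pos|ft_'
python3 -m jog '[{"travel":[0,0,0],"angular":[0,0,0],"fingers":0.4},{"travel":[0,0,0],"angular":[0,0,0],"fingers":0.4},{"travel":[0,0,0],"angular":[0,0,0],"fingers":0.4},{"travel":[0,0,-20],"angular":[0,0,0],"fingers":0.4},{"travel":[0,0,-60],"angular":[0,0,0],"fingers":1},{"travel":[0,0,-60],"angular":[0,0,0],"fingers":1},{"travel":[0,0,0],"angular":[0,0,0],"fingers":1},{"travel":[0,0,0],"angular":[0,0,0],"fingers":1}]'
```

```text
position: [429.6, 190.2, -6.0]
ft_force: [-0.1, -0.2, -0.8]
time: 16.3
position: [429.4, 190.2, 133.9]
eef_rot: [[-0.115, 0.993, 0.0], [0.993, 0.115, 0.0], [0.0, 0.0, -1.0]]
ft_force: [-0.5, 0.1, -0.0]
opening: 73.6
finger_force: 0.0
```

Now the hex plug.

```bash
python3 -m jog '[{"travel":[-12,40,0],"angular":[0,0,0],"fingers":1},{"travel":[-18.4,58,0],"angular":[0,0,0],"fingers":1},{"travel":[-18,58,0],"angular":[0,0,0],"fingers":1},{"travel":[-18,60,0],"angular":[0,0,0],"fingers":1},{"travel":[0,0,30],"angular":[0,0,-0.118],"fingers":1},{"travel":[0,0,40],"angular":[0,0,-0.118],"fingers":1},{"travel":[0,0,25],"angular":[0,0,0],"fingers":1},{"travel":[0,0,0],"angular":[0,0,0],"fingers":1},{"travel":[0,0,0],"angular":[0,0,0],"fingers":1}]'
```

```text
time: 17.42
position: [651.7, 149.1, 39.1]
eef_rot: [[-0.344, 0.939, -0.0], [0.939, 0.344, -0.0], [0.0, -0.0, -1.0]]
ft_force: [0.1, 0.3, -0.0]
opening: 90.9
finger_force: 0.0
```

```bash
python3 -m jog '[{"travel":[0,0,22],"angular":[0,0,0],"fingers":1},{"travel":[0,0,14],"angular":[0,0,0],"fingers":1},{"travel":[0,0,6],"angular":[0,0,0],"fingers":1},{"travel":[0,0,0],"angular":[0,0,0],"fingers":0},{"travel":[0,0,0],"angular":[0,0,0],"fingers":0},{"travel":[0,0,0],"angular":[0,0,0],"fingers":0},{"travel":[0,0,0],"angular":[0,0,0],"fingers":0},{"travel":[0,0,0],"angular":[0,0,0],"fingers":0},{"travel":[0,0,0],"angular":[0,0,0],"fingers":0},{"travel":[0,0,0],"angular":[0,0,0],"fingers":0}]' 25
python3 -m jog '[{"travel":[0,0,0],"angular":[0,0,0],"fingers":0},{"travel":[0,0,0],"angular":[0,0,0],"fingers":0}]'
```

```text
time: 18.68
position: [651.6, 149.1, -3.0]
eef_rot: [[-0.344, 0.939, 0.0], [0.939, 0.344, -0.0], [-0.0, -0.0, -1.0]]
ft_force: [0.3, -0.2, 0.1]
opening: 29.7
finger_force: 25.0
time: 18.92
position: [651.6, 149.1, -3.0]
eef_rot: [[-0.344, 0.939, -0.0], [0.939, 0.344, -0.0], [-0.0, -0.0, -1.0]]
ft_force: [-0.1, 0.1, 0.2]
opening: 29.4
finger_force: 25.0
```

```bash
python3 -m jog '[{"travel":[0,0,-15],"angular":[0,0,0],"fingers":0},{"travel":[0,0,-40],"angular":[0,0,0],"fingers":0},{"travel":[0,0,-45],"angular":[0,0,0],"fingers":0},{"travel":[-25,-26,0],"angular":[0,0,0],"fingers":0},{"travel":[-40,-41.7,0],"angular":[0,0,0],"fingers":0},{"travel":[-40,-41.7,0],"angular":[0,0,0],"fingers":0},{"travel":[-40,-41.7,0],"angular":[0,0,0],"fingers":0},{"travel":[-40,-41.7,0],"angular":[0,0,0],"fingers":0},{"travel":[-40,-41.7,0],"angular":[0,0,0],"fingers":0},{"travel":[-40,-41.7,0],"angular":[0,0,0],"fingers":0}]'
python3 -m jog '[{"travel":[-35.3,-36.9,0],"angular":[0,0,0],"fingers":0},{"travel":[0,0,30],"angular":[0,0,0],"fingers":0},{"travel":[0,0,30],"angular":[0,0,0],"fingers":0},{"travel":[0,0,0],"angular":[0,0,0],"fingers":0},{"travel":[0,0,0],"angular":[0,0,0],"fingers":0}]'
```

```text
time: 20.18
position: [482.8, -196.4, 98.1]
eef_rot: [[-0.344, 0.939, 0.001], [0.939, 0.344, -0.001], [-0.001, 0.001, -1.0]]
ft_force: [1.1, -1.2, -0.5]
opening: 29.6
finger_force: 25.0
time: 20.8
position: [461.5, -240.8, 38.3]
eef_rot: [[-0.344, 0.939, 0.001], [0.939, 0.344, -0.001], [-0.001, 0.001, -1.0]]
ft_force: [-0.7, 0.1, 0.1]
opening: 29.9
finger_force: 25.0
```

```bash
python3 -m jog '[{"travel":[0,0,18],"angular":[0,0,0],"fingers":0},{"travel":[0,0,10],"angular":[0,0,0],"fingers":0},{"travel":[0,0,5],"angular":[0,0,0],"fingers":0},{"travel":[0,0,2.5],"angular":[0,0,0],"fingers":0},{"travel":[0,0,1],"angular":[0,0,0],"fingers":0},{"travel":[0,0,0],"angular":[0,0,0],"fingers":0}]'
python3 -m jog '[{"travel":[0,0,0],"angular":[0,0,0],"fingers":0.6},{"travel":[0,0,0],"angular":[0,0,0],"fingers":0.6},{"travel":[0,0,0],"angular":[0,0,0],"fingers":0.6},{"travel":[0,0,-20],"angular":[0,0,0],"fingers":1},{"travel":[0,0,-50],"angular":[0,0,0],"fingers":1},{"travel":[0,0,-30],"angular":[0,0,0],"fingers":1},{"travel":[0,0,0],"angular":[0,0,0],"fingers":1}]'
```

```text
time: 21.55
position: [461.0, -240.6, 1.0]
eef_rot: [[-0.344, 0.939, 0.0], [0.939, 0.344, -0.0], [-0.0, 0.0, -1.0]]
ft_force: [-1.2, 1.9, 4.6]
opening: 29.9
finger_force: 25.0
time: 22.42
position: [462.0, -241.3, 102.6]
eef_rot: [[-0.344, 0.939, 0.003], [0.939, 0.344, -0.002], [-0.003, 0.002, -1.0]]
ft_force: [-0.5, 0.0, -0.6]
opening: 90.1
finger_force: 0.0
```

Hex plug placed. With a direct grip across the pad, the gripper body (bottom at z≈93) would hit the bin rim corner near (552,−381). So I'll take the pad lengthwise first (jaws along 153°), move it clear of the bin, set it down and regrip it across.

```bash
python3 -m jog '[{"travel":[-36.8,33.6,0],"angular":[0,0,0],"fingers":1},{"travel":[-36.8,33.6,0],"angular":[0,0,0],"fingers":1},{"travel":[-36.8,33.5,0],"angular":[0,0,0],"fingers":1},{"travel":[0,0,0],"angular":[0,0,0.164],"fingers":1},{"travel":[0,0,0],"angular":[0,0,0.164],"fingers":1},{"travel":[0,0,20],"angular":[0,0,0.164],"fingers":1},{"travel":[0,0,20],"angular":[0,0,0.164],"fingers":1},{"travel":[0,0,20],"angular":[0,0,0.165],"fingers":1},{"travel":[0,0,0],"angular":[0,0,0],"fingers":1},{"travel":[0,0,0],"angular":[0,0,0],"fingers":1}]'
python3 - <<'E'
from m import *
st(); d=robot.get_image('wrist'); cv2.imwrite('pics/w8.png',d['img']); pickle.dump(d,open('w8.pkl','wb'))
E
```

```text
time: 23.68
position: [593.5, -309.6, 40.6]
eef_rot: [[0.449, 0.893, -0.0], [0.893, -0.449, 0.0], [0.0, -0.0, -1.0]]
ft_force: [0.5, 0.1, -1.1]
opening: 91.4
finger_force: 0.0
t 23.68 pos [ 593.5 -309.6   40.6] yaw(x axis) 1.105 z [-0.  0. -1.] op 91.4 ff 0.0 F [ 0.5  0.1 -1.1] q6 -0.1
```

View pics/w8.png

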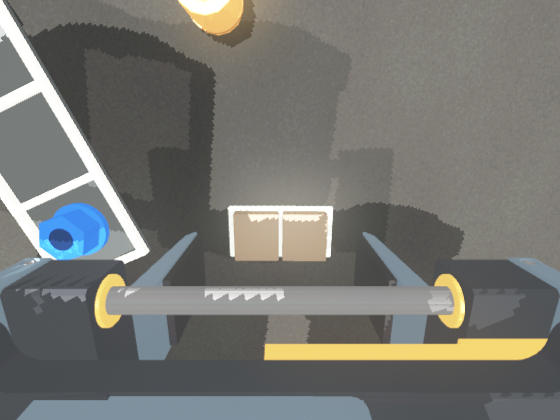

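The pad sits centred at columns 229–333 and square to the jaws. The hex plug is inside its pocket, bottom left. Next, descend.

```bash
python3 -m jog '[{"travel":[0,0,20],"angular":[0,0,0],"fingers":1},{"travel":[0,0,18],"angular":[0,0,0],"fingers":1},{"travel":[0,0,9],"angular":[0,0,0],"fingers":1},{"travel":[0,0,4],"angular":[0,0,0],"fingers":1},{"travel":[0,0,2],"angular":[0,0,0],"fingers":1},{"travel":[0,0,0],"angular":[0,0,0],"fingers":1}]' 25
python3 -m jog '[{"travel":[0,0,0],"angular":[0,0,0],"fingers":0},{"travel":[0,0,0],"angular":[0,0,0],"fingers":0},{"travel":[0,0,0],"angular":[0,0,0],"fingers":0},{"travel":[0,0,0],"angular":[0,0,0],"fingers":0},{"travel":[0,0,0],"angular":[0,0,0],"fingers":0}]'
```

```text
time: 24.48
position: [593.5, -309.7, -12.3]
eef_rot: [[0.453, 0.892, 0.0], [0.892, -0.453, -0.0], [-0.0, 0.0, -1.0]]
ft_force: [-0.5, -0.3, 0.0]
opening: 91.4
finger_force: 0.0
time: 25.1
position: [593.6, -309.7, -12.1]
eef_rot: [[0.453, 0.892, 0.0], [0.892, -0.453, -0.0], [-0.0, 0.001, -1.0]]
ft_force: [0.6, 0.6, 6.0]
opening: 77.6
finger_force: 25.0
```

```bash
python3 -m jog '[{"travel":[0,0,-5],"angular":[0,0,0],"fingers":0},{"travel":[0,0,-10],"angular":[0,0,0],"fingers":0},{"travel":[28,-16.3,0],"angular":[0,0,0],"fingers":0},{"travel":[28.3,-16.4,0],"angular":[0,0,0],"fingers":0},{"travel":[0,0,0],"angular":[0,0,0.1],"fingers":0},{"travel":[0,0,0],"angular":[0,0,0.16],"fingers":0},{"travel":[0,0,0],"angular":[0,0,0.16],"fingers":0},{"travel":[0,0,0],"angular":[0,0,0.16],"fingers":0},{"travel":[0,0,0],"angular":[0,0,0.16],"fingers":0},{"travel":[0,0,0],"angular":[0,0,0.16],"fingers":0}]'|grep -E 'op|fin'
python3 -m jog '[{"travel":[0,0,0],"angular":[0,0,0.16],"fingers":0},{"travel":[0,0,0],"angular":[0,0,0.105],"fingers":0},{"travel":[0,0,8],"angular":[0,0,0],"fingers":0},{"travel":[0,0,5],"angular":[0,0,0],"fingers":0},{"travel":[0,0,1.5],"angular":[0,0,0],"fingers":0},{"travel":[0,0,0],"angular":[0,0,0],"fingers":0}]'
python3 -m jog '[{"travel":[0,0,0],"angular":[0,0,0],"fingers":1},{"travel":[0,0,0],"angular":[0,0,0],"fingers":1},{"travel":[0,0,-15],"angular":[0,0,0],"fingers":1},{"travel":[0,0,-50],"angular":[0,0,0],"fingers":1},{"travel":[0,0,0],"angular":[0,0,0],"fingers":1}]'
```

```text
opening: 77.3
finger_force: 25.0
time: 27.1
position: [589.6, -244.5, -12.1]
eef_rot: [[0.998, -0.063, -0.0], [-0.063, -0.998, 0.0], [-0.0, -0.0, -1.0]]
ft_force: [-0.5, -0.2, -3.6]
opening: 77.7
finger_force: 25.0
time: 27.72
position: [592.1, -245.8, 57.6]
eef_rot: [[0.998, -0.064, 0.006], [-0.064, -0.998, -0.003], [0.006, 0.003, -1.0]]
ft_force: [-0.4, 0.9, 1.0]
opening: 91.3
finger_force: 0.0
```

```bash
python3 -m jog '[{"travel":[0,0,0],"angular":[0,0,-0.174],"fingers":1},{"travel":[0,0,0],"angular":[0,0,-0.175],"fingers":1},{"travel":[0,0,0],"angular":[0,0,-0.175],"fingers":1},{"travel":[0,0,0],"angular":[0,0,-0.175],"fingers":1},{"travel":[0,0,0],"angular":[0,0,-0.175],"fingers":1},{"travel":[0,0,0],"angular":[0,0,-0.174],"fingers":1},{"travel":[0,0,0],"angular":[0,0,-0.174],"fingers":1},{"travel":[0,0,0],"angular":[0,0,-0.174],"fingers":1},{"travel":[0,0,10],"angular":[0,0,-0.174],"fingers":1},{"travel":[0,0,15],"angular":[0,0,0],"fingers":1}]'|grep -E 'pos|eef'
python3 -m jog '[{"travel":[0,0,15],"angular":[0,0,0],"fingers":1},{"travel":[0,0,11],"angular":[0,0,0],"fingers":1},{"travel":[0,0,6],"angular":[0,0,0],"fingers":1},{"travel":[0,0,0],"angular":[0,0,0],"fingers":0},{"travel":[0,0,0],"angular":[0,0,0],"fingers":0},{"travel":[0,0,0],"angular":[0,0,0],"fingers":0},{"travel":[0,0,0],"angular":[0,0,0],"fingers":0},{"travel":[0,0,0],"angular":[0,0,0],"fingers":0},{"travel":[0,0,0],"angular":[0,0,0],"fingers":0},{"travel":[0,0,0],"angular":[0,0,0],"fingers":0}]' 30
```

```text
position: [590.0, -244.8, 28.1]
eef_rot: [[0.066, 0.998, 0.001], [0.998, -0.066, -0.001], [-0.0, 0.001, -1.0]]
time: 30.22
position: [589.7, -244.6, -3.9]
eef_rot: [[0.065, 0.998, 0.0], [0.998, -0.065, -0.0], [-0.0, 0.0, -1.0]]
ft_force: [-0.1, 1.1, 2.2]
opening: 35.8
finger_force: 30.0
```

```bash
python3 -m jog '[{"travel":[0,0,-20],"angular":[0,0,0],"fingers":0},{"travel":[0,0,-40],"angular":[0,0,0],"fingers":0},{"travel":[25,-22,0],"angular":[0,0,0],"fingers":0},{"travel":[42,-36,0],"angular":[0,0,0],"fingers":0},{"travel":[42,-36,0],"angular":[0,0,0],"fingers":0},{"travel":[38.7,-34.9,0],"angular":[0,0,0],"fingers":0},{"travel":[0,0,0],"angular":[0,0,0],"fingers":0},{"travel":[0,0,20],"angular":[0,0,0],"fingers":0},{"travel":[0,0,10],"angular":[0,0,0],"fingers":0},{"travel":[0,0,0],"angular":[0,0,0],"fingers":0}]'
python3 -m jog '[{"travel":[0,0,12],"angular":[0,0,0],"fingers":0},{"travel":[0,0,8],"angular":[0,0,0],"fingers":0},{"travel":[0,0,4],"angular":[0,0,0],"fingers":0},{"travel":[0,0,1.5],"angular":[0,0,0],"fingers":0},{"travel":[0,0,0.5],"angular":[0,0,0],"fingers":0},{"travel":[0,0,0],"angular":[0,0,0],"fingers":0}]'
```

```text
time: 31.48
position: [470.5, -89.0, 25.4]
eef_rot: [[0.065, 0.998, -0.001], [0.998, -0.065, 0.0], [0.0, -0.001, -1.0]]
ft_force: [0.1, 0.0, -2.6]
opening: 35.4
finger_force: 30.0
time: 32.22
position: [470.8, -88.9, 0.2]
eef_rot: [[0.065, 0.998, 0.0], [0.998, -0.065, -0.0], [-0.0, 0.0, -1.0]]
ft_force: [0.7, 0.7, -2.7]
opening: 35.8
finger_force: 30.0
```

```bash
python3 -m jog '[{"travel":[0,0,0.6],"angular":[0,0,0],"fingers":0},{"travel":[0,0,0],"angular":[0,0,0],"fingers":0}]' | grep -E 'pos|ft'
python3 -m jog '[{"travel":[0,0,0],"angular":[0,0,0],"fingers":1},{"travel":[0,0,0],"angular":[0,0,0],"fingers":1},{"travel":[0,0,-15],"angular":[0,0,0],"fingers":1},{"travel":[0,0,-50],"angular":[0,0,0],"fingers":1},{"travel":[0,0,-40],"angular":[0,0,0],"fingers":1},{"travel":[-19.3,53,0],"angular":[0,0,0],"fingers":1},{"travel":[-19.3,53,0],"angular":[0,0,0],"fingers":1},{"travel":[-19.4,53.5,0],"angular":[0,0,0],"fingers":1},{"travel":[0,0,0],"angular":[0,0,0],"fingers":1},{"travel":[0,0,0],"angular":[0,0,0],"fingers":1}]'
python3 - <<'E'
from m import *
st(); a=robot.get_image('wrist'); pickle.dump(a,open('w9.pkl','wb')); b=robot.get_image('scene')
cv2.imwrite('pics/w9.png',np.hstack([cv2.resize(a['img'],(400,300)),cv2.resize(b['img'][140:290,210:410],(400,300))]))
E
```

```text
position: [470.8, -88.9, 0.0]
ft_force: [-2.2, 0.7, 10.9]
time: 33.72
position: [625.2, -156.7, 103.9]
eef_rot: [[0.065, 0.998, -0.001], [0.998, -0.065, 0.001], [0.0, -0.001, -1.0]]
ft_force: [-0.0, 0.2, -0.6]
opening: 91.5
finger_force: 0.0
t 33.73 pos [ 625.2 -156.7  103.9] yaw(x axis) 1.506 z [-0.001  0.001 -1.   ] op 91.5 ff 0.0 F [-0.   0.2 -0.6] q6 -0.27
```

View pics/w9.png

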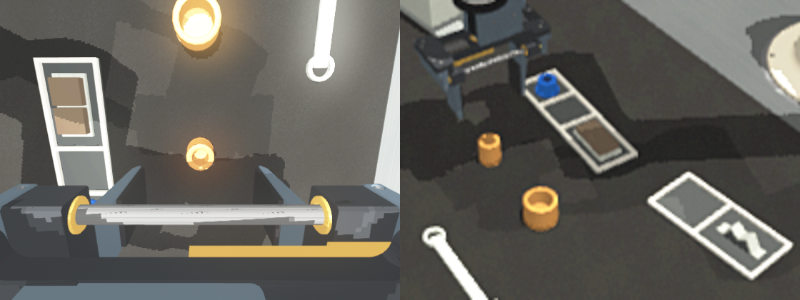

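Pad, spring and hex plug are in their pockets. The small piston is at about (280,217) in full wrist pixels, the large piston at (276,28).

```bash
python3 - <<'E'
from m import *
a=L('w9')
for box,n in (((255,190,305,250),'small'),((235,0,315,75),'large')):
    c=blob(a,box,'orange'); print(n,c.min(0),c.max(0))
print(plane(a,(280,214.5),43), plane(a,(280,217),43),plane(a,(276,24),43))
E
python3 -m jog '[{"travel":[0,0,40],"angular":[0,0,0],"fingers":1},{"travel":[0,0,20],"angular":[0,0,0],"fingers":1},{"travel":[0,0,0],"angular":[0,0,0],"fingers":1},{"travel":[0,0,0],"angular":[0,0,0],"fingers":1}]' 25
```

```text
small [260. 192.] [304. 239.]
large [240.   0.] [314.  74.]
[ 626.22475734 -151.54003655   43.        ] [ 626.07868257 -153.74619674   43.        ] [632.7827836   -8.97546495  43.        ]
time: 34.33
position: [626.3, -157.0, 45.5]
eef_rot: [[0.065, 0.998, 0.001], [0.998, -0.065, -0.0], [-0.0, 0.001, -1.0]]
ft_force: [0.0, -0.3, -0.2]
opening: 91.0
finger_force: 0.0
```

```bash
python3 -m jog '[{"travel":[2,0,20],"angular":[0,0,0],"fingers":1},{"travel":[0,0,18],"angular":[0,0,0],"fingers":1},{"travel":[0,0,8],"angular":[0,0,0],"fingers":1},{"travel":[0,0,0],"angular":[0,0,0],"fingers":0},{"travel":[0,0,0],"angular":[0,0,0],"fingers":0},{"travel":[0,0,0],"angular":[0,0,0],"fingers":0},{"travel":[0,0,0],"angular":[0,0,0],"fingers":0},{"travel":[0,0,0],"angular":[0,0,0],"fingers":0},{"travel":[0,0,0],"angular":[0,0,0],"fingers":0},{"travel":[0,0,0],"angular":[0,0,0],"fingers":0}]' 25
python3 -m jog '[{"travel":[0,0,0],"angular":[0,0,0],"fingers":0},{"travel":[0,0,0],"angular":[0,0,0],"fingers":0}]'
```

```text
time: 35.58
position: [626.2, -155.1, -1.5]
eef_rot: [[0.065, 0.998, 0.0], [0.998, -0.065, -0.0], [-0.0, 0.0, -1.0]]
ft_force: [-0.8, 0.8, 0.6]
opening: 33.8
finger_force: 25.0
time: 35.83
position: [626.2, -155.1, -1.5]
eef_rot: [[0.065, 0.998, 0.0], [0.998, -0.065, -0.0], [-0.0, 0.0, -1.0]]
ft_force: [-0.4, 0.7, 2.6]
opening: 34.0
finger_force: 25.0
```

```bash
python3 -m jog '[{"travel":[0,0,-20],"angular":[0,0,0],"fingers":0},{"travel":[0,0,-40],"angular":[0,0,0],"fingers":0},{"travel":[-6,-30,0],"angular":[0,0,0],"fingers":0},{"travel":[-9,-45,0],"angular":[0,0,0],"fingers":0},{"travel":[-9,-45,0],"angular":[0,0,0],"fingers":0},{"travel":[-7.1,-39.4,0],"angular":[0,0,0],"fingers":0},{"travel":[0,0,0],"angular":[0,0,0],"fingers":0},{"travel":[0,0,20],"angular":[0,0,0],"fingers":0},{"travel":[0,0,10],"angular":[0,0,0],"fingers":0},{"travel":[0,0,0],"angular":[0,0,0],"fingers":0}]' |grep -E 'pos|op|fin'
python3 -m jog '[{"travel":[0,0,12],"angular":[0,0,0],"fingers":0},{"travel":[0,0,8],"angular":[0,0,0],"fingers":0},{"travel":[0,0,4],"angular":[0,0,0],"fingers":0},{"travel":[0,0,1.5],"angular":[0,0,0],"fingers":0},{"travel":[0,0,0.7],"angular":[0,0,0],"fingers":0},{"travel":[0,0,0],"angular":[0,0,0],"fingers":0}]'
```

```text
position: [465.2, -175.5, 27.8]
opening: 34.0
finger_force: 25.0
time: 37.83
position: [465.2, -175.8, 2.4]
eef_rot: [[0.065, 0.998, 0.0], [0.998, -0.065, -0.0], [-0.0, 0.0, -1.0]]
ft_force: [-0.4, -0.1, -0.5]
opening: 34.1
finger_force: 25.0
```

```bash
python3 -m jog '[{"travel":[0,0,0.4],"angular":[0,0,0],"fingers":0},{"travel":[0,0,0],"angular":[0,0,0],"fingers":0.6},{"travel":[0,0,0],"angular":[0,0,0],"fingers":0.8},{"travel":[0,0,0],"angular":[0,0,0],"fingers":0.8},{"travel":[0,0,-25],"angular":[0,0,0],"fingers":1},{"travel":[0,0,-50],"angular":[0,0,0],"fingers":1},{"travel":[0,0,-30],"angular":[0,0,0],"fingers":1},{"travel":[30,26,0],"angular":[0,0,0],"fingers":1},{"travel":[40,35,0],"angular":[0,0,0],"fingers":1},{"travel":[40,35,0],"angular":[0,0,0],"fingers":1}]' |grep -E 'pos|op|fin'
python3 -m jog '[{"travel":[40,35,0],"angular":[0,0,0],"fingers":1},{"travel":[27.4,25.6,0],"angular":[0,0,0],"fingers":1},{"travel":[0,0,35],"angular":[0,0,0],"fingers":1},{"travel":[0,0,25],"angular":[0,0,0],"fingers":1},{"travel":[0,0,0],"angular":[0,0,0],"fingers":1}]' 25
python3 - <<'E'
from m import *
st(); a=robot.get_image('wrist'); b=robot.get_image('scene')
cv2.imwrite('pics/w10.png',np.hstack([cv2.resize(a['img'],(400,300)),cv2.resize(b['img'][140:290,210:410],(400,300))]))
E
```

```text
position: [569.1, -71.1, 107.0]
opening: 90.8
finger_force: 0.0
time: 39.7
position: [631.5, -8.7, 45.1]
eef_rot: [[0.065, 0.998, -0.004], [0.998, -0.065, 0.0], [0.0, -0.004, -1.0]]
ft_force: [-0.5, -0.5, 0.3]
opening: 91.0
finger_force: 0.0
t 39.7 pos [631.5  -8.7  45.1] yaw(x axis) 1.506 z [-0.004  0.    -1.   ] op 91.0 ff 0.0 F [-0.5 -0.5  0.3] q6 -0.04
```

View pics/w10.png

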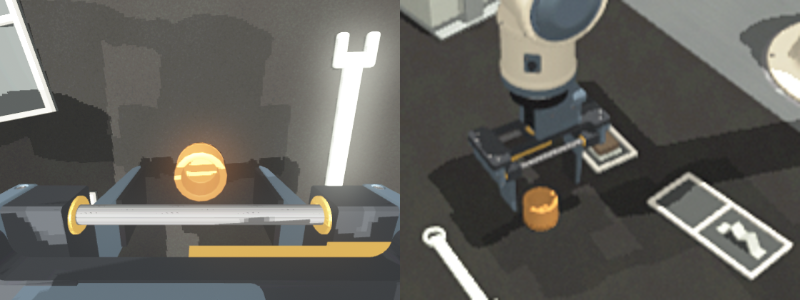

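The large piston stands centred between the open jaws, with the wrench well clear on the right. Descend and grip.

```bash
python3 -m jog '[{"travel":[0,0,22],"angular":[0,0,0],"fingers":1},{"travel":[0,0,18],"angular":[0,0,0],"fingers":1},{"travel":[0,0,8],"angular":[0,0,0],"fingers":1},{"travel":[0,0,0],"angular":[0,0,0],"fingers":1},{"travel":[0,0,0],"angular":[0,0,0],"fingers":0},{"travel":[0,0,0],"angular":[0,0,0],"fingers":0},{"travel":[0,0,0],"angular":[0,0,0],"fingers":0},{"travel":[0,0,0],"angular":[0,0,0],"fingers":0},{"travel":[0,0,0],"angular":[0,0,0],"fingers":0},{"travel":[0,0,0],"angular":[0,0,0],"fingers":0}]' 25
python3 -m jog '[{"travel":[0,0,0],"angular":[0,0,0],"fingers":0},{"travel":[0,0,0],"angular":[0,0,0],"fingers":0}]'
```

```text
time: 41.05
position: [632.9, -8.9, -1.1]
eef_rot: [[0.065, 0.998, 0.0], [0.998, -0.065, 0.0], [0.0, 0.0, -1.0]]
ft_force: [-0.4, 0.2, 2.4]
opening: 49.3
finger_force: 25.0
time: 41.3
position: [632.9, -8.9, -1.1]
eef_rot: [[0.065, 0.998, 0.0], [0.998, -0.065, 0.0], [0.0, 0.0, -1.0]]
ft_force: [-0.6, 0.8, 4.6]
opening: 49.1
finger_force: 25.0
```

```bash
python3 -m jog '[{"travel":[0,0,-20],"angular":[0,0,0],"fingers":0},{"travel":[0,0,-40],"angular":[0,0,0],"fingers":0},{"travel":[14,-30,0],"angular":[0,0,0],"fingers":0},{"travel":[21,-45,0],"angular":[0,0,0],"fingers":0},{"travel":[21,-45,0],"angular":[0,0,0],"fingers":0},{"travel":[21,-45,0],"angular":[0,0,0],"fingers":0},{"travel":[16,-34.1,0],"angular":[0,0,0],"fingers":0},{"travel":[0,0,20],"angular":[0,0,0],"fingers":0},{"travel":[0,0,10],"angular":[0,0,0],"fingers":0},{"travel":[0,0,0],"angular":[0,0,0],"fingers":0}]' |grep -E 'pos|op|fin'
python3 -m jog '[{"travel":[0,0,12],"angular":[0,0,0],"fingers":0},{"travel":[0,0,8],"angular":[0,0,0],"fingers":0},{"travel":[0,0,4],"angular":[0,0,0],"fingers":0},{"travel":[0,0,1.5],"angular":[0,0,0],"fingers":0},{"travel":[0,0,0.7],"angular":[0,0,0],"fingers":0},{"travel":[0,0,0],"angular":[0,0,0],"fingers":0}]'
```

```text
position: [440.3, 96.6, 28.3]
opening: 49.1
finger_force: 25.0
time: 43.3
position: [440.3, 96.8, 2.9]
eef_rot: [[0.065, 0.998, 0.0], [0.998, -0.065, -0.0], [-0.0, 0.0, -1.0]]
ft_force: [-1.1, -1.3, 3.5]
opening: 49.2
finger_force: 25.0
```

```bash
python3 -m jog '[{"travel":[0,0,0],"angular":[0,0,0],"fingers":0.75},{"travel":[0,0,0],"angular":[0,0,0],"fingers":0.8},{"travel":[0,0,0],"angular":[0,0,0],"fingers":0.8},{"travel":[0,0,-25],"angular":[0,0,0],"fingers":1},{"travel":[-10,0,-50],"angular":[0,0,0],"fingers":1},{"travel":[-40,0,-60],"angular":[0,0,0],"fingers":1},{"travel":[-40,0,-60],"angular":[0,0,0],"fingers":1},{"travel":[-10,0,-40],"angular":[0,0,0],"fingers":1},{"travel":[0,0,0],"angular":[0,0,0],"fingers":1},{"travel":[0,0,0],"angular":[0,0,0],"fingers":1}]'
python3 - <<'E'
from m import *
st(); a=robot.get_image('wrist'); b=robot.get_image('scene'); pickle.dump((a,b),open('end.pkl','wb'))
cv2.imwrite('pics/w11.png',np.hstack([cv2.resize(a['img'],(400,300)),cv2.resize(b['img'][140:290,210:410],(400,300))]))
E
```

```text
time: 44.55
position: [434.1, 7.8, 221.2]
eef_rot: [[0.065, 0.998, -0.0], [0.998, -0.065, 0.0], [0.0, -0.0, -1.0]]
ft_force: [-0.7, 0.2, 0.0]
opening: 91.5
finger_force: 0.0
t 44.55 pos [434.1   7.8 221.2] yaw(x axis) 1.506 z [-0.  0. -1.] op 91.5 ff 0.0 F [-0.7  0.2  0. ] q6 -0.05
```

View pics/w11.png

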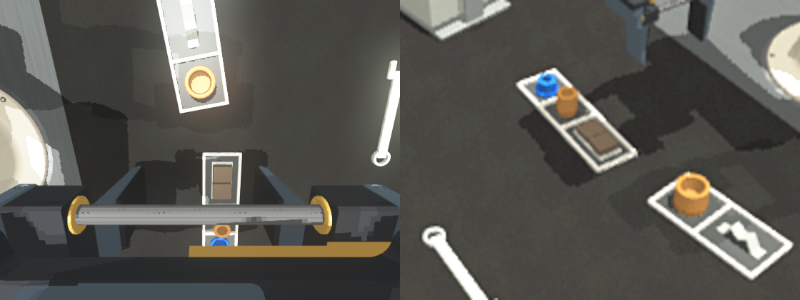

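All five parts sit upright inside their own pockets. Tray three holds the hex plug, small piston and pad at right-crop (546,85), (567,101) and (597,136). Tray two holds the large piston at (692,193) and the spring at (740,238). The wrench lies undisturbed.

```bash
python3 -c "
from plant import robot
print(robot.sign_off())"
```

```text
the job is handed in; nothing more can be done
None
```

The job is handed in at about 45 s: all five parts were set down upright in their named pockets, as confirmed in the final wrist and scene pictures, no contact with the housing, bin or wrench was noticed, and sign-off returned no verdict.

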